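# Open the push-and-turn safety cap of the hob-cleaner jug

### The job

Open the square cleaner jug that stands in the steel caddy: push its safety cap down, twist it counter-clockwise while it is down until it is free, and lift it off. Finish holding the cap in the gripper, upright and still, about 6 cm above its closed position and straight over the jug's mouth; do not let go. Leave the round bottle and everything else on the worktop where it stands.

Things in the scene. Friction and masses are not known exactly. Their poses are not given: they have to be found in the camera images.
- jug: square white jug 110x140 mm, carrying handle at its +y end, fixed in a steel caddy (130x160 mm), left or right on the worktop. Origin at the centre of the underside, z up. Shoulder at z = 126 to 150 mm, then a round neck 28 mm wide up to z = 200 mm. Two lugs on the neck hold the cap; a spring-loaded plug in the mouth pushes it up
- jug_mouth (a point): centre of the jug's mouth (top of the neck), 200 mm above the worktop
- cap_center (a point): centre of the jug's loose grey ribbed cap, on its axis, half-way up: 50 mm wide, 36 mm tall, 35 g; a raised bar 3 mm high, 34x6 mm, lies on top along its x axis; z up. Closed, it is at z = 194 mm (cap from z = 176 to 212 mm), bar parallel to the jug's x axis. Grip it anywhere round its ribbed side
- cap: the same cap; origin on its axis at the lower edge, same axes. It opens when pushed down 4.5 to 6.5 mm (spring: 6 N at first, 12 N at 6.5 mm, where it bottoms) and, while down, turned counter-clockwise seen from above by 40 to 65 deg (stop at about 70 deg); then it lifts straight off. Without the push a ridge blocks the turn; clockwise is blocked
- round_bottle: upright round white bottle, about 84 mm wide and 200 mm tall with its own grey cap; not to be opened or moved. Origin at the centre of its underside
- salt_shaker: steel shaker 69 mm wide, 96 mm tall; bystander, origin at its underside
- timer: red and white kitchen timer 62 mm wide, 54 mm tall; bystander, origin at its underside
- ring_cutter: steel ring cutter 64 mm wide, 36 mm tall; bystander, origin at its underside
- mise_bowl: small steel bowl 115 mm wide, 38 mm tall; bystander, origin at its underside
- squeeze_bottle: squeeze bottle 45 mm wide, 178 mm tall; bystander, origin at its underside
- probe: food thermometer 38x226x18 mm lying flat; bystander, origin at its underside
Not all that is in view belongs to the job. Leave any green look-alike of the cap alone. What is shaped like the jug but red is not meant.

How it is judged:
On the way, in this order (a step that is already met when the one before it is completed fails the run):
1. the cap is pressed down by at least 3.5 mm on the jug, still at its closed angle (z of cap_center in the frame of jug below 0.1905 m and horizontal distance between cap_center and jug_mouth below 0.008 m and angle between the x axis of cap_center and the x axis of jug, either way round below 0.4 rad), for 0.05 s.
2. the cap is twisted by at least 32 degrees while it still sits on the neck (angle between the x axis of cap_center and the x axis of jug, either way round above 0.55 rad and z of cap_center in the frame of jug below 0.199 m and horizontal distance between cap_center and jug_mouth below 0.008 m), for 0.05 s.
At the end, for the whole second after the job is handed in: the cap is held by the gripper, 30 to 120 mm above its closed height, its axis within 30 mm of the jug's mouth, tilted less than 17 deg, at rest and not touching the jug (z of cap_center in the frame of jug between 0.224 and 0.314 m and horizontal distance between cap_center and jug_mouth below 0.03 m and angle between cap_center's own z axis and vertical below 0.3 rad and contact force between cap and the fingers above 1 N and contact force between cap and jug below 0.1 N and linear speed of cap below 0.03 m/s); the arm keeps its last pose, push and grip.
It fails at once if the round bottle or another bystander is shifted by more than 3 cm (distance of any of round_bottle, salt_shaker, timer, ring_cutter, mise_bowl, squeeze_bottle, probe from where it was at the start of the episode above 0.03 m).
It also fails if it takes over 40 s, if anything falls off the work surface, if the arm or the gripper's body presses on something with over 40 N, if the wrist force passes 120 N, or if a joint passes its speed limit or range.

### The arm

A 7-joint arm with a two-finger parallel gripper is mounted at the origin on a cart in front of the work surface, level with it; the furniture and walls round the work are solid. World frame = base frame: x ahead of the robot, y to its left, z up, the work surface at z = 0. Lengths are in m, angles in rad, forces in N, time in s.
With the tool pointing down it reaches from about 0.425 to 1.025 m from the base axis. Payload 3.6 kg.
Tool frame: the origin (TCP) lies between the finger pads; the fingertips stand 14 mm ahead of it and the grasp point (between the pads) lies 5 mm behind it; z points along the fingers, y is the line along which they close (so a half turn about z gives the same grasp; the last joint's range is limited). The gripper opens to 85 mm and grips with 20 to 120 N. Pads are 22 mm wide; open, the fingers measure 114 mm over their backs; the gripper's body (76 mm by 85 mm) begins 54 mm behind the grasp point. The pads swing forward as they close: fully open they stand 13 mm farther back than shut.
Start: joints at [1.196, 0.591, 0.048, 1.609, -0.033, 0.943, -0.034], TCP at [0.201, -0.697, 0.245] pointing down, gripper open.
Joint ranges: [-2.69, 2.69], [-0.47, 2.24], [-1.27, 1.36], [0.19, 2.51], [-1.53, 4.68], [0.08, 2.07], [-3.09, 3.09]. Speed limits (rad/s): [2.57, 2.57, 3.14, 3.14, 3.14, 3.14, 3.14].

### API

Orientations are given as a unit quaternion [w, x, y, z].
In Python, from plant import robot gives the robot as it stands.
- The arm moves only by the shell command python3 -m crank 'ROWS' [OPENING]. ROWS is JSON, a list of rows, each an object with "xyz": the shift along the tool's x, y, z as a fraction of full scale, a list of three; "turn": the turn about the tool's z as a fraction of full scale. A call has 1 to 8 rows; each row shifts and turns the commanded pose from where the row before left it, along the tool's axes as they then stand; what a row does not reach is not made up. Full scale, the value 1, is 500 mm for a shift and 360 degrees for a turn. A row lasts 1/10 s, in which the tool goes at most 50 mm and 8.59 degrees, less where a joint would pass 70% of its speed; a pose out of reach is approached as far as the arm can. A call with a number of a shift or a turn outside -1 to 1 is refused whole. A call with a gripper value outside its range is refused whole. OPENING is the gripper's target within -1 to 1 (fully open at 1, half-way at 0, shut at -1), set as the call begins (- or left out, the last holds). The fingers move at their own pace and stop on an object; the grip force is fixed at half the most. Time passes only in rows, so rows that do not move let the fingers close. It gives the time, the measured TCP pose, the force, the opening and the grip force at its end, in the units of the state.
- robot.get_state(): the state, without advancing time (a new reading comes with each control period).
- robot.grab_frame(name): name is "scene" or "side" or "wrist"; returns the picture (384x512x3 uint8, blue, green, red); there is no depth.
- robot.camera_params(name): a dict with "mtx" (3x3 intrinsics, pixels), "origin" and "orientation" of the camera in the world; the wrist camera has in their place "T_tool_cam" (4x4, takes a point from camera to tool coordinates, whose origin is the TCP and whose axes are the flange's). Camera axes: x right, y up, looking along -z (the intrinsics and any distortion apply to the point x, -y, -z); pixel columns grow to the right and rows downward; lengths in m; the calibration is good to about 2 mm. A picture is of the moment at which its call begins: read the wrist's pose just before it. camera_params takes no time and is no camera call.
- robot.finish_job(): hands the job in; it is judged then, once.
Trained networks look in the newest picture that a camera, given by its name, has taken for a name from the list of things; names that differ only in an ending like _2 or _b are one class to them, and where a whole thing is asked for, a point or a joint stands for the part that bears it (a point fixed in the world has none). Each returns a list of dicts, best first, with "p" (0 to 1); they miss things now and then, are a little off and sometimes report something else, mostly with a low value. They report only what shows in the picture. A call takes as long as a camera call. They do not tell look-alikes from the thing itself.
- robot.boxes_of(camera, thing): "rect" ([centre column, centre row, width, height] as shares, 0 to 1, of the picture: columns of its width, rows of its height, round what is visible of it).
The state is a dict: "t": time; "joint_pos": joint angles; "joint_vel": joint speeds; "joint_torque": joint torques, N m; "position": TCP position; "tool_rot": TCP orientation; "wrist_force": force on the tool from outside, world axes, zero at the start; "moment": the same for the moment, N m; "grip_width": opening from 0.0 (shut) to 1.0 (fully open); "finger_force": force on a finger pad.
Only numpy, scipy, OpenCV 4.12 (cv2) and the standard library are available. Lean on these libraries where they do the work, as an engineer would, in place of code of your own. Each camera call takes 0.05 s, during which the arm holds its last target. There are 200 camera calls.

## Working session

There is one attempt and no reset: what is moved stays moved. The work goes in short steps, Python scripts to look and compute and a shell command to move; the robot and the scene stay as the last step left them, time stands still between calls to the robot, and variables do not carry over. Pictures are saved under pics/ and viewed, at most 10 in all, crops included, and the job is handed in when it is done.

```bash
mkdir -p pics; cat > h.py <<'E'
import numpy as np, cv2
from scipy.spatial.transform import Rotation as R
from plant import robot
def q2R(q): return R.from_quat([q[1],q[2],q[3],q[0]]).as_matrix()
def cam(name):
    p=robot.camera_params(name); K=np.array(p["mtx"])
    if "T_tool_cam" in p:
        s=robot.get_state(); T=np.eye(4); T[:3,:3]=q2R(s["tool_rot"]); T[:3,3]=s["position"]
        M=T@np.array(p["T_tool_cam"]); return K,M[:3,:3],M[:3,3],p
    o=np.array(p["orientation"]); Rm=q2R(o) if o.size==4 else o
    return K,Rm,np.array(p["origin"]),p
def ray(c,u,v):
    K,Rm,o,p=c
    d=np.linalg.inv(K)@[u,v,1]; return Rm@[d[0],-d[1],-d[2]]
def atz(c,u,v,z):
    d=ray(c,u,v); return c[2]+d*(z-c[2][2])/d[2]
def proj(c,X):
    K,Rm,o,p=c
    x=Rm.T@(np.array(X)-o); x=K@[x[0],-x[1],-x[2]]; return x[:2]/x[2]
E
python3 - <<'E'
from h import *
s=robot.get_state();print({k:np.round(v,3).tolist() for k,v in s.items()})
for n in ["scene","side"]:
    c=cam(n);im=robot.grab_frame(n);cv2.imwrite(f"pics/{n}0.png",im);print(n,{k:np.round(v,3).tolist() if not isinstance(v,str) else v for k,v in c[3].items()})
    for t in ["jug","cap","round_bottle","squeeze_bottle"]:
        for b in robot.boxes_of(n,t)[:3]:
            r=np.array(b["rect"])*[512,384,512,384]; print(n,t,round(b["p"],2),r.round(1))
print(cam("wrist")[3])
E
```

```text
{'t': 0.0, 'joint_pos': [1.197, 0.592, 0.048, 1.61, -0.033, 0.943, -0.034], 'joint_vel': [0.001, 0.0, 0.002, 0.001, 0.0, 0.0, 0.002], 'joint_torque': [-0.001, -54.869, 1.547, -19.812, 0.009, 0.009, 0.0], 'position': [0.201, -0.696, 0.244], 'tool_rot': [-0.001, 0.99, 0.14, -0.0], 'wrist_force': [0.499, 0.048, -0.615], 'moment': [-0.005, 0.004, -0.04], 'finger_force': 0.0, 'grip_width': 1.003}
scene {'mtx': [[407.489, 0.0, 254.385], [0.0, 407.489, 200.466], [0.0, 0.0, 1.0]], 'origin': [0.04, -0.466, 1.514], 'orientation': [0.922, 0.224, -0.081, -0.306]}
scene jug 0.86 [236.2 191.   50.4  47.3]
scene jug 0.86 [182.  121.4  44.4  48. ]
scene cap 0.57 [238.  167.2  11.9  19.8]
scene round_bottle 0.72 [295.4 271.   26.6  34.8]
scene squeeze_bottle 0.76 [363.5 313.3  22.2  25.3]
side {'mtx': [[447.506, 0.0, 247.431], [0.0, 447.506, 190.753], [0.0, 0.0, 1.0]], 'origin': [0.17, 1.229, 1.221], 'orientation': [-0.115, -0.059, 0.403, 0.906]}
side jug 0.95 [197.9 349.6  52.3  68.8]
side jug 0.88 [239.5 240.3  47.5  58.1]
side cap 0.81 [240.9 210.7  14.1  20.5]
side cap 0.65 [278.2 252.9  17.5  18.6]
side round_bottle 0.57 [275.3 159.9  19.5  44.5]
side squeeze_bottle 0.67 [225.2 198.4  16.4  16.6]
side squeeze_bottle 0.52 [266.8 121.9  10.5  35.4]
{'mtx': array([[337.75267934,   0.        , 256.68218853],
       [  0.        , 337.75267934, 189.55659001],
       [  0.        ,   0.        ,   1.        ]]), 'T_tool_cam': array([[-1.13037960e-04,  9.59687571e-01,  2.81068947e-01,
         7.21345580e-02],
       [ 9.99999992e-01,  9.29842791e-05,  8.46842119e-05,
        -6.89446851e-04],
       [ 5.51353923e-05,  2.81068954e-01, -9.59687574e-01,
        -1.29051268e-01],
       [ 0.00000000e+00,  0.00000000e+00,  0.00000000e+00,
         1.00000000e+00]])}
```

View pics/scene0.png

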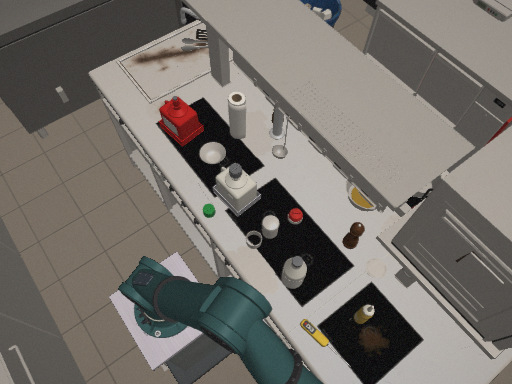

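View pics/side0.png

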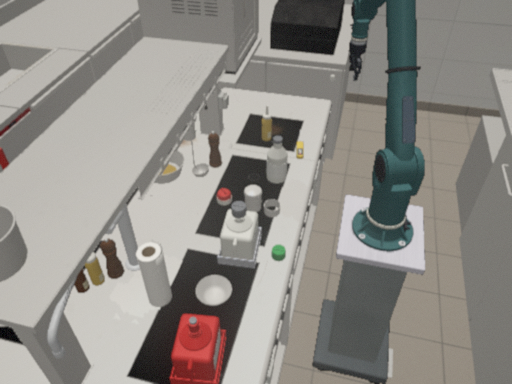

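The white jug's cap is at about (236,170) in the scene view and (239,209) in the side view. The red jug and the green cap are decoys. Next I triangulate the cap and enlarge both views.

```bash
cat >> h.py <<'E'
def tri(cs,uv):
    A=np.zeros((3,3));b=np.zeros(3)
    for c,p in zip(cs,uv):
        d=ray(c,*p);d/=np.linalg.norm(d);P=np.eye(3)-np.outer(d,d);A+=P;b+=P@c[2]
    return np.linalg.solve(A,b)
E
python3 - <<'E'
from h import *
a,b=cam("scene"),cam("side")
X=tri([a,b],[(236.2,171),(239.8,209.5)]);print(X,proj(a,X),proj(b,X))
for n,u,v in [("round",295,268,),("shelfcorner",190,2),("shelf",340,165),("shelf2",400,200)]:print(n,atz(a,u,v,0.2),atz(a,u,v,.5))
A=cv2.imread("pics/scene0.png")[140:230,190:310];B=cv2.imread("pics/side0.png")[190:280,200:320]
cv2.imwrite("pics/z.png",np.vstack([cv2.resize(i,(400*4//4*1,300),interpolation=2) for i in (A,B)]))
E
```

```text
[0.48457637 0.21744626 0.19085397] [235.3658517  171.67494311] [238.66765773 209.00601843]
round [ 0.42125923 -0.21303287  0.2       ] [ 0.3341865  -0.27070973  0.5       ]
shelfcorner [0.86838003 1.12791135 0.2       ] [0.67918839 0.76397329 0.5       ]
shelf [ 8.20086867e-01 -8.08530643e-04  2.00000000e-01] [ 0.64192501 -0.10695577  0.5       ]
shelf2 [ 0.89424938 -0.24382346  0.2       ] [ 0.69914939 -0.29446798  0.5       ]
```

View pics/z.png

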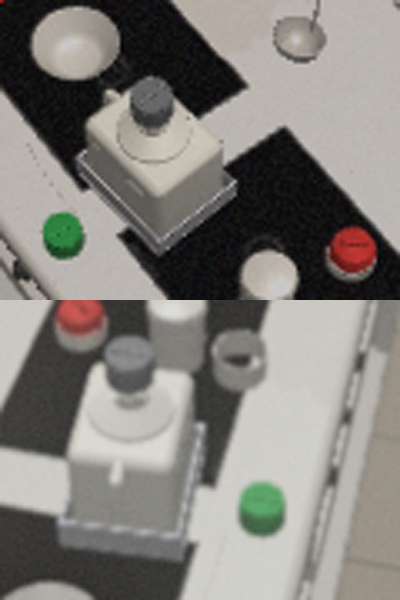

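```bash
python3 - <<'E'
from h import *
a,b=cam("scene"),cam("side")
n=np.cross(ray(a,215,28),ray(a,375,185));n/=np.linalg.norm(n)
for u,v in [(230,75),(160,193),(110,300)]:
    d=ray(b,u,v);print(b[2]+d*(n@(a[2]-b[2]))/(n@d))
E
python3 -m crank '[{"xyz":[0,0,-0.1],"turn":0},{"xyz":[0,0,-0.1],"turn":0},{"xyz":[0.08,-0.06,0],"turn":0},{"xyz":[0.08,-0.06,0],"turn":0},{"xyz":[0.08,-0.06,0],"turn":0},{"xyz":[0.08,-0.06,0],"turn":0},{"xyz":[0.08,-0.06,0],"turn":0}]'
```

```text
[-0.50538288  3.33793465  2.36698215]
[-0.40658269  2.21309491  2.21395125]
[-0.13535114  1.5488039   1.78509222]
t: 1.2
position: [0.3524, -0.4953, 0.3456]
tool_rot: [0.0, 0.99, 0.14, 0.0]
wrist_force: [1.0, -0.5, 0.5]
grip_width: 1.0
finger_force: 0.0
```

```bash
python3 - <<'E'
from h import *
a,b=cam("scene"),cam("side")
P=atz(a,222,82,0);print("post",P,[proj(a,[P[0],P[1],h]).round() for h in (.3,.5,.7)])
for h in (.3,.4,.5,.6,.7,.8):
    f=lambda c,p,q:(lambda A,B:(A+(B-A)*(.2-A[1])/(B[1]-A[1]))[0])(atz(c,*p,h),atz(c,*q,h))
    print(h,f(a,(240,50),(375,185)).round(3),f(b,(230,75),(70,380)).round(3))
E
python3 -m crank '[{"xyz":[0.08,-0.06,0],"turn":0},{"xyz":[0.08,-0.06,0],"turn":0},{"xyz":[0.08,-0.06,0],"turn":0},{"xyz":[0.06,-0.06,0],"turn":0},{"xyz":[0.02,-0.09,0],"turn":0},{"xyz":[0.02,-0.09,0],"turn":0}]'
```

```text
post [0.79826158 0.77573891 0.        ] [array([218.,  32.]), array([214., -12.]), array([210., -66.])]
0.3 0.806 0.686
0.4 0.743 0.634
0.5 0.68 0.583
0.6 0.618 0.532
0.7 0.555 0.48
0.8 0.493 0.429
t: 1.8
position: [0.4573, -0.2462, 0.3454]
tool_rot: [0.0, 0.99, 0.14, 0.0]
wrist_force: [1.0, 0.2, -0.2]
grip_width: 0.999
finger_force: 0.0
```

```bash
python3 -m crank '[{"xyz":[0.03,-0.094,0],"turn":0},{"xyz":[0.03,-0.094,0],"turn":0},{"xyz":[0.03,-0.094,0],"turn":0},{"xyz":[0.03,-0.094,0],"turn":0},{"xyz":[0.03,-0.094,0],"turn":0},{"xyz":[0.03,-0.094,0],"turn":0},{"xyz":[0.03,-0.094,0],"turn":0},{"xyz":[0.03,-0.094,0],"turn":0}]'
python3 -m crank '[{"xyz":[0.03,-0.094,0],"turn":0},{"xyz":[0,0,0],"turn":0},{"xyz":[0,0,0],"turn":0}]'
python3 - <<'E'
from h import *
c=cam("wrist");im=robot.grab_frame("wrist");cv2.imwrite("pics/w1.png",im)
s=robot.get_state();print(s["joint_pos"],s["position"])
for t in ["cap","jug"]:
    for b in robot.boxes_of("wrist",t)[:2]:
        r=np.array(b["rect"])*[512,384,512,384];print(t,b["p"],r.round(1),atz(c,r[0],r[1],.2))
print(proj(c,[.4846,.2174,.212]))
E
```

```text
t: 2.6
position: [0.4675, 0.1482, 0.3458]
tool_rot: [0.0, 0.99, 0.14, 0.001]
wrist_force: [1.8, -0.8, -1.1]
grip_width: 1.001
finger_force: 0.0
t: 2.9
position: [0.4688, 0.197, 0.3454]
tool_rot: [-0.0, 0.99, 0.142, 0.0]
wrist_force: [-0.7, -0.9, -0.0]
grip_width: 1.0
finger_force: 0.0
[-0.14865404  0.22242298 -0.40021025  1.96431709  0.10474279  0.9752076
 -1.88864739] [0.46902714 0.19518173 0.34517198]
cap 0.61 [233.2 151.6  58.8  67.1] [0.48641559 0.22294123 0.2       ]
cap 0.6 [216.3 223.6  38.1  39.5] [0.42116534 0.22056796 0.2       ]
jug 0.98 [234.7 130.8 161.  131.3] [0.50313927 0.22623567 0.2       ]
[238.38247713 158.42521998]
```

View pics/w1.png

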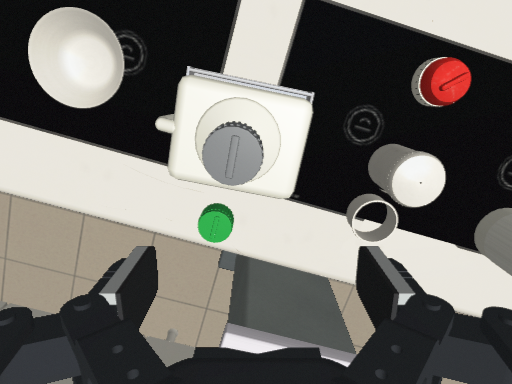

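The wrist view shows the grey cap's top disc centred at about (233,155), with its bar nearly vertical in the image. The red and green decoys are clear of it.

```bash
cat >> h.py <<'E'
def loc(im,c,u,v,w=45,show=None):
    g=cv2.cvtColor(im,cv2.COLOR_BGR2GRAY);u0,v0=int(u)-w,int(v)-w
    sub=g[max(v0,0):v0+2*w,u0:u0+2*w];m=cv2.inRange(sub,75,160)
    m=cv2.morphologyEx(m,cv2.MORPH_OPEN,np.ones((3,3)))
    m=cv2.morphologyEx(m,cv2.MORPH_CLOSE,np.ones((7,7)))
    cs,_=cv2.findContours(m,cv2.RETR_EXTERNAL,cv2.CHAIN_APPROX_NONE)
    k=max(cs,key=cv2.contourArea);e=cv2.fitEllipse(cv2.convexHull(k));p=(e[0][0]+u0,e[0][1]+max(v0,0))
    return p,e[1],atz(c,*p,.212)
def toolshift(X):
    s=robot.get_state();Rt=q2R(s["tool_rot"]);return Rt.T@(np.array(X)-s["position"])
E
python3 - <<'E'
from h import *
c=cam("wrist");im=cv2.imread("pics/w1.png")
print(loc(im,c,233,155)); X=atz(c,233,155.5,.212);print(X,toolshift(X))
E
```

```text
((232.6139678955078, 153.64555740356445), (61.17555618286133, 62.670318603515625), array([0.48760579, 0.21921927, 0.212     ]))
[0.48626511 0.21855217 0.212     ] [ 0.02323788 -0.01931402  0.13307896]
```

```bash
python3 -m crank '[{"xyz":[0.023,-0.02,0.03],"turn":0},{"xyz":[0.023,-0.019,0.03],"turn":0},{"xyz":[0,0,0.06],"turn":0},{"xyz":[0,0,0],"turn":0},{"xyz":[0,0,0],"turn":0},{"xyz":[0,0,0],"turn":0}]'
python3 - <<'E'
from h import *
c=cam("wrist");im=robot.grab_frame("wrist");cv2.imwrite("pics/w2.png",im)
u,v=proj(c,[.4868,.2188,.212]);print(u,v)
r=loc(im,c,u,v,70);print(r,toolshift(r[2]))
E
```

```text
t: 3.65
position: [0.4866, 0.2202, 0.2865]
tool_rot: [-0.0, 0.99, 0.139, 0.001]
wrist_force: [-0.2, 0.0, 0.8]
grip_width: 0.999
finger_force: 0.0
259.95288334096875 208.86113502166734
((253.29846954345703, 206.92706298828125), (73.32257843017578, 76.2738265991211), array([0.48688601, 0.22324282, 0.212     ])) [ 0.00078461 -0.00259629  0.07476737]
```

View pics/w2.png

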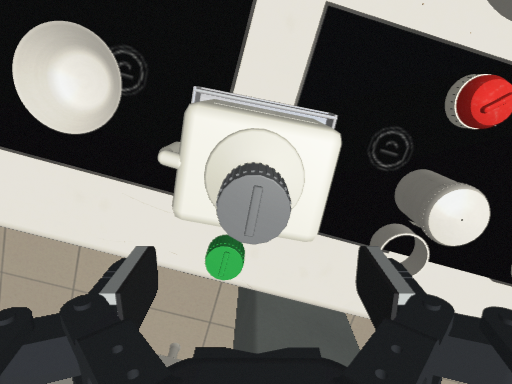

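The cap top disc is centred at about (253,207) and the fingers' midline is at column 256. A 2 mm y shift centres it, then I descend and grip.

```bash
python3 -m crank '[{"xyz":[0.002,-0.004,0.06],"turn":0},{"xyz":[0,0,0.06],"turn":0},{"xyz":[0,0,0.04],"turn":0},{"xyz":[0,0,0.028],"turn":0},{"xyz":[0,0,0],"turn":0},{"xyz":[0,0,0],"turn":0}]'
python3 -m crank '[{"xyz":[0,0,0],"turn":0},{"xyz":[0,0,0],"turn":0},{"xyz":[0,0,0],"turn":0},{"xyz":[0,0,0],"turn":0},{"xyz":[0,0,0],"turn":0},{"xyz":[0,0,0],"turn":0},{"xyz":[0,0,0],"turn":0},{"xyz":[0,0,0],"turn":0}]' -1
python3 - <<'E'
from h import *
s=robot.get_state();print(s["wrist_force"],s["moment"],s["joint_pos"])
E
```

```text
t: 4.3
position: [0.4869, 0.2234, 0.1922]
tool_rot: [-0.0, 0.99, 0.14, 0.001]
wrist_force: [0.6, -0.4, 0.5]
grip_width: 1.006
finger_force: 0.0
t: 5.1
position: [0.4869, 0.2228, 0.1923]
tool_rot: [0.0, 0.99, 0.14, 0.001]
wrist_force: [-0.4, -1.0, 5.1]
grip_width: 0.546
finger_force: 60.5
[-0.41467578 -0.96654018  5.09493694] [-0.36888109  0.12377095  0.06868726] [-0.24808703  0.44731444 -0.35140502  2.0703571   0.2464926   0.66170504
 -2.05333016]
```

Firm grip on the cap (opening 0.546, about 46 mm). Now I press in small steps.

```bash
python3 -m crank '[{"xyz":[0,0,0.006],"turn":0},{"xyz":[0,0,0],"turn":0},{"xyz":[0,0,0],"turn":0}]'
python3 -m crank '[{"xyz":[0,0,0.004],"turn":0},{"xyz":[0,0,0],"turn":0},{"xyz":[0,0,0],"turn":0}]'
```

```text
t: 5.4
position: [0.4869, 0.2228, 0.1895]
tool_rot: [0.0, 0.99, 0.14, 0.001]
wrist_force: [-0.1, -2.5, 7.9]
grip_width: 0.546
finger_force: 60.7
t: 5.7
position: [0.4869, 0.2228, 0.1877]
tool_rot: [0.0, 0.99, 0.14, 0.001]
wrist_force: [-1.4, -2.1, 8.1]
grip_width: 0.545
finger_force: 60.9
```

```bash
python3 -m crank '[{"xyz":[0,0,0.003],"turn":0},{"xyz":[0,0,0],"turn":0},{"xyz":[0,0,0],"turn":0}]'
python3 -m crank '[{"xyz":[0,0,0.001],"turn":0},{"xyz":[0,0,0],"turn":0},{"xyz":[0,0,0],"turn":0}]'
```

```text
t: 6.0
position: [0.4869, 0.2228, 0.1864]
tool_rot: [0.0, 0.99, 0.14, 0.001]
wrist_force: [-2.3, -2.6, 9.9]
grip_width: 0.546
finger_force: 61.0
t: 6.3
position: [0.4869, 0.2228, 0.1861]
tool_rot: [0.0, 0.99, 0.14, 0.001]
wrist_force: [-1.7, -2.0, 10.1]
grip_width: 0.543
finger_force: 61.1
```

```bash
python3 -m crank '[{"xyz":[0,0,0.001],"turn":0},{"xyz":[0,0,0],"turn":-0.015},{"xyz":[0,0,0],"turn":-0.015},{"xyz":[0,0,0],"turn":0}]'
python3 -c "
from h import *
s=robot.get_state();print(s['moment'],s['joint_pos'][6])"
```

```text
t: 6.7
position: [0.4876, 0.2241, 0.1861]
tool_rot: [-0.0, 0.972, 0.233, 0.002]
wrist_force: [-1.6, -1.0, 12.3]
grip_width: 0.548
finger_force: 61.1
[-0.26364881  0.29627679 -0.02763812] -1.9077702187447174
```

Moment about the axis stays small, so the cap is turning freely. I continue the twist to about 56°.

```bash
python3 -m crank '[{"xyz":[0,0,0],"turn":-0.018},{"xyz":[0,0,0],"turn":-0.018},{"xyz":[0,0,0],"turn":-0.018},{"xyz":[0,0,0],"turn":-0.018},{"xyz":[0,0,0],"turn":-0.018},{"xyz":[0,0,0],"turn":-0.018},{"xyz":[0,0,0],"turn":-0.016},{"xyz":[0,0,0],"turn":0}]'
python3 -c "
from h import *
s=robot.get_state();print(s['moment'],s['joint_pos'][6],2*np.degrees(np.arctan2(s['tool_rot'][2],s['tool_rot'][1])))
im=robot.grab_frame('wrist');cv2.imwrite('pics/w3.png',im)"
```

```text
t: 7.5
position: [0.4867, 0.2251, 0.186]
tool_rot: [-0.0, 0.811, 0.585, 0.002]
wrist_force: [-3.2, -0.7, 13.1]
grip_width: 0.544
finger_force: 61.2
[-0.02271703  0.64426789  0.07977846] -1.2808098101590435 71.67595507684665
```

View pics/w3.png

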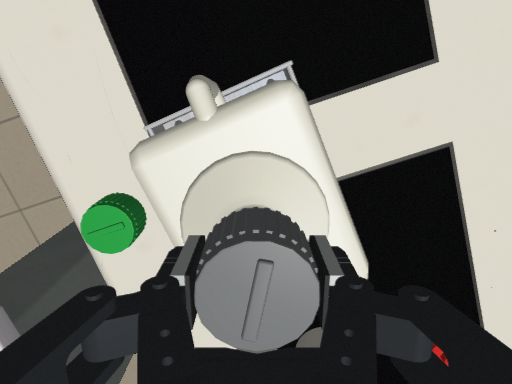

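The bar is still near-vertical in the tool view ((263,262) to (250,340)) while the jug appears rotated about 55°, so the cap turned with the gripper. Now lift.

```bash
python3 -m crank '[{"xyz":[0,0,-0.01],"turn":0},{"xyz":[0,0,-0.01],"turn":0},{"xyz":[0,0,0],"turn":0}]'
python3 -m crank '[{"xyz":[0,0,-0.02],"turn":0},{"xyz":[0,0,-0.03],"turn":0},{"xyz":[0,0,-0.03],"turn":0},{"xyz":[0,0,-0.03],"turn":0},{"xyz":[0,0,-0.006],"turn":0},{"xyz":[0,0,0],"turn":0},{"xyz":[0,0,0],"turn":0},{"xyz":[0,0,0],"turn":0}]'
python3 -c "
from h import *
a=robot.grab_frame('wrist');b=robot.grab_frame('side')
b=cv2.resize(b[130:300,150:330],(406,384))
cv2.imwrite('pics/w4.png',cv2.resize(np.hstack([a[:, 60:],b]),(800,358)))"
```

```text
t: 7.85
position: [0.4863, 0.2235, 0.1945]
tool_rot: [-0.0, 0.811, 0.584, 0.001]
wrist_force: [0.0, 0.2, 0.1]
grip_width: 0.544
finger_force: 61.5
t: 8.65
position: [0.4858, 0.2225, 0.2511]
tool_rot: [-0.0, 0.811, 0.584, -0.001]
wrist_force: [-0.2, -0.3, -1.3]
grip_width: 0.547
finger_force: 62.1
```

View pics/w4.png

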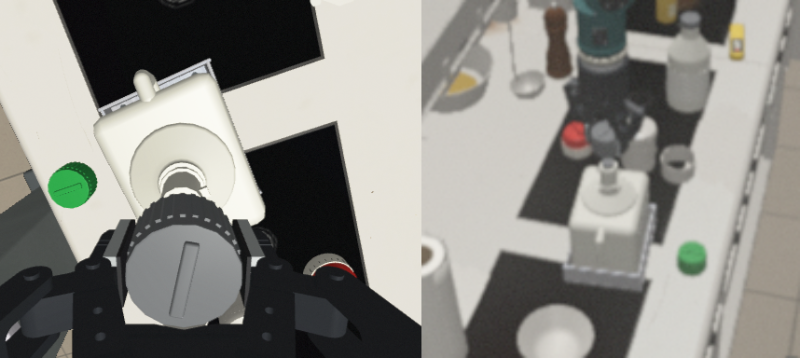

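The cap is held upright about 59 mm above its closed height. The bare neck shows below it, at (183,180) in the wrist half and (608,175) in the side half.

```bash
python3 -c "
from h import *
print(robot.finish_job())"
```

```text
the job is handed in; nothing more can be done
None
```

The jug is open and the job is handed in. I pressed the cap down about 6 mm and twisted it about 55° counter-clockwise. The gripper now holds it upright about 59 mm above its closed position, over the mouth, and the robot touched nothing else. The hand-in returned no verdict.

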